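# Hang the caution sign on the telescopic mast and hold it raised

### The arm

A 6-joint arm with a two-finger parallel gripper is mounted at the origin on the work surface. World frame = base frame: x ahead of the robot, y to its left, z up, the work surface at z = 0. Lengths are in m, angles in rad, forces in N, time in s.
With the tool pointing down it reaches from about 0.25 to 0.725 m from the base axis. Payload 4 kg.
Tool frame: the origin (TCP) lies at the very end of the fingers, on their centre line; the grasp point (between the pads) lies 19 mm behind it; z points along the fingers, y is the line along which they close (so a half turn about z gives the same grasp; the last joint's range is limited). The gripper opens to 85 mm and grips with 20 to 120 N. Pads are 22 mm wide; open, the fingers measure 114 mm over their backs; the gripper's body (76 mm by 85 mm) begins 54 mm behind the grasp point. The pads swing forward as they close: fully open they stand 13 mm farther back than shut.
Start: joints at [-1.182, 0.241, 0.005, 1.335, 0, 1.571], TCP at [0.19, -0.463, 0.231] pointing down, gripper open.
Joint ranges: [-2.72, 2.72], [-1.05, 1.87], [-1.09, 1.28], [-1.99, 2.15], [-1.42, 1.44], [-3.14, 3.14]. Speed limits (rad/s): [2.79, 2.79, 3.14, 3.14, 3.14, 3.14].

### API

Orientations are given as a unit quaternion [x, y, z, w].
In Python, from workcell import bot, vision, workorder gives the robot as it stands.
- The arm moves only by the shell command python3 -m creep 'ROWS' [OPENING]. ROWS is JSON, a list of rows, each a list of 2 entries, a list of its own where there are three numbers: the shift along the tool's x, y, z in mm, then the turn, a rotation vector about the tool's x, y, z in rad. In form: [[[dx, dy, dz], [wx, wy, wz]], ...]. A call has 1 to 12 rows; each row shifts and turns the commanded pose from where the row before left it, along the tool's axes as they then stand; what a row does not reach is not made up. A row lasts 1/8 s, in which the tool goes at most 62.5 mm and 10.7 degrees, less where a joint would pass 70% of its speed; a pose out of reach is approached as far as the arm can. A call is refused whole if a number of a shift passes 62.5 or a number of a turn 0.188, either way. A call with a gripper value outside its range is refused whole. OPENING is the finger opening in mm, from 0 to 85.4, set as the call begins (- or left out, the last holds). The fingers move at their own pace and stop on an object; the grip force is fixed at half the most. Time passes only in rows, so rows that do not move let the fingers close. It gives the time, the measured TCP pose, the force, the opening and the grip force at its end, in the units of the state.
- bot.get_obs(): the state, without advancing time (a new reading comes with each control period).
- vision.camera(name): name is "scene" or "top" or "wrist"; returns a dict with "image" (384x512x3 uint8, blue, green, red), "z_map" (384x512 float32, m along the optical axis (not along the pixel's ray), 0 where there is no reading), "K" (3x3 intrinsics, pixels), "rvec" (rotation vector, rad) and "tvec" (3), from world to camera coordinates, as OpenCV has them; the wrist camera has in their place "tool_from_camera" (4x4, takes a point from camera to tool coordinates, whose origin is the TCP and whose axes are the flange's). Camera axes: x right, y down, z forward; pixel columns grow to the right and rows downward; lengths in m; the calibration is good to about 2 mm. The wrist camera is an equidistant fisheye: a pixel r from the principal point sees the ray r / f radians off the axis. A picture is of the moment at which its call begins: read the wrist's pose just before it.
- workorder.job_done(): hands the job in; it is judged then, once.
Trained networks look in a picture, given as the dict that the camera call returned (one of the last four; its "shot" number tells which), for a name from the list of things; names that differ only in an ending like _2 or _b are one class to them, and where a whole thing is asked for, a point or a joint stands for the part that bears it (a point fixed in the world has none). Each returns a list of dicts, best first, with "score" (0 to 1); they miss things now and then, are a little off and sometimes report something else, mostly with a low value. They report only what shows in the picture. A call takes as long as a camera call. They do not tell look-alikes from the thing itself.
- vision.spot_in(picture, query): "position" ([column, row] in pixels, amid what is visible of it).
- vision.place_of(picture, query): "position" ([column, row] in pixels: a listed point, or the origin of a listed thing).
The state is a dict: "clock": time; "joint_pos": joint angles; "joint_vel": joint speeds; "tau": joint torques, N m; "eef_pos": TCP position; "tool_rot": TCP orientation; "ft_force": force on the tool from outside, world axes, zero at the start; "ft_torque": the same for the moment, N m; "grip_width": finger opening in m; "grasp_force": force on a finger pad.
Only numpy, scipy, OpenCV 4.12 (cv2) and the standard library are available. Lean on these libraries where they do the work, as an engineer would, in place of code of your own. Each camera call takes 0.05 s, during which the arm holds its last target. There are 200 camera calls.

### The job

Hang the yellow caution sign astride the mast's sideways arm and let go of it. Then, with the mast still fully down, take the black grip so that your fingers squeeze its red release button in, draw the mast up past the first stop to the second stop at full height, and finish while still holding it up there with the button squeezed in and the sign hanging freely on the arm. Leave the other loose things on the bench where they are.

Things in the scene. Friction and masses are not known exactly. Their poses are not given: they have to be found in the camera images.
- sign_center (a point): centre of the yellow caution sign, half-way up: a rigid inverted U of 4 mm plate with black marks, 44 mm over its two panels (x), 70 mm wide (y), 100 mm high (z up), open below and at its y ends; slot 36 mm wide, 96 mm deep; 0.12 kg. It starts standing on the bench, ridge top 50 mm above this point. Pinch it across x near the ridge. Sign and mast may swap sides of the bench
- sign: the same sign; origin at the centre of its open underside, 50 mm below its centre, same axes
- crossbar: the mast's sideways arm, a level aluminium bar 12 mm in diameter along its y; origin on its axis where the sign belongs, 100 mm from the mast axis and 152 mm above the bench when down. Free from the grip (85 mm towards +y) to a 22 mm black end ball (80 mm towards -y). Rises with the mast. A sign hung on it has its centre about 40 mm below this origin
- grip: black grip block on the mast: 36 mm along x, 30 mm along y, 56 mm high (z up); origin at its centre, 165 mm above the bench when down; rises straight up with the mast. The red button (18 mm diameter, 5 mm proud) is in the middle of its +x face; the crossbar leaves its -y face 13 mm below the block's centre
- grip_button (a joint): how far the red release button is pushed in (m), along the grip's -x: 0 out, 0.005 flush; spring 3 to 7 N. Closing a gripper along x on the grip's two x faces presses it. Out, it locks the mast at a stop; from 0.0035 on the mast slides, for as long as it is pressed
- mast (a joint): extension of the mast (m), straight up: 0 fully down, first stop 0.045, second stop 0.090, which is also full height (solid end at 0.091). The moving part weighs about 0.35 kg and slides with some 1.5 N of friction; let go between stops, it drops to the stop below
- mast_base: foot of the mast, fixed to the bench: dark steel disc 110 mm in diameter and 12 mm thick with an aluminium tube 38 mm wide at its collar, rising to 125 mm; origin on the mast axis at bench level, axes as the grip's
- screwdriver_mid (a point): screwdriver lying on the bench, 170 mm long along its x, a bystander
- tape_mid (a point): black tape roll lying flat, 70 mm across and 19 mm high, a bystander; point at its centre
- meter_mid (a point): yellow multimeter lying on its back, 85 x 150 x 34 mm, a bystander; point at its centre
- tester_mid (a point): blue network tester lying flat, 60 x 120 x 28 mm, a bystander; point at its centre
- screw_jar_mid (a point): screw jar with an orange cap, 64 mm in diameter and 85 mm high, a bystander; point at its centre
Things that resemble listed ones, but are neither listed nor needed, are in the scene too. Leave any green, pink or purple look-alike of the sign alone.

How it is judged:
On the way, in this order (a step that is already met when the one before it is completed fails the run):
1. the sign hangs astride the crossbar, let go and at rest, the mast still down (x of sign_center in the frame of crossbar between -0.022 and 0.022 m and y of sign_center in the frame of crossbar between -0.06 and 0.06 m and z of sign_center in the frame of crossbar between -0.05 and -0.028 m and angle between sign_center's own z axis and vertical below 0.45 rad and angle between the y axis of sign_center and the y axis of crossbar, either way round below 0.35 rad and contact force between crossbar and sign above 0.3 N and contact force between the fingers and sign below 0.2 N and linear speed of sign below 0.05 m/s and value of joint mast below 0.01 m), for 0.2 s.
2. the fingers hold the grip with the release button squeezed in, the mast still down (contact force between the fingers and grip above 3 N and value of joint grip_button above 0.0035 m and value of joint mast below 0.01 m), for 0.2 s.
At the end, for the whole second after the job is handed in: mast still, extended over 84 mm; fingers hold the grip (over 3 N), button in over 3.5 mm; sign astride the crossbar (centre within 22 mm across, 60 mm along, 28 to 50 mm below it; tilt under 0.45 rad, in line within 0.35 rad), carried by the bar, not the fingers (contact force between the fingers and grip above 3 N and value of joint grip_button above 0.0035 m and value of joint mast above 0.084 m and velocity of joint mast between -0.01 and 0.01 m/s and linear speed of sign below 0.1 m/s and x of sign_center in the frame of crossbar between -0.022 and 0.022 m and y of sign_center in the frame of crossbar between -0.06 and 0.06 m and z of sign_center in the frame of crossbar between -0.05 and -0.028 m and angle between sign_center's own z axis and vertical below 0.45 rad and angle between the y axis of sign_center and the y axis of crossbar, either way round below 0.35 rad and contact force between crossbar and sign above 0.3 N and contact force between the fingers and sign below 0.2 N); the arm keeps its last pose, push and grip.
It fails at once if the screwdriver is displaced by more than 30 mm (distance of screwdriver_mid from where it was at the start of the episode above 0.03 m).
It fails at once if the tape is displaced by more than 30 mm (distance of tape_mid from where it was at the start of the episode above 0.03 m).
It fails at once if the meter is displaced by more than 30 mm (distance of meter_mid from where it was at the start of the episode above 0.03 m).
It fails at once if the tester is displaced by more than 30 mm (distance of tester_mid from where it was at the start of the episode above 0.03 m).
It fails at once if the screw jar is displaced by more than 30 mm (distance of screw_jar_mid from where it was at the start of the episode above 0.03 m).
It also fails if it takes over 53 s, if anything falls off the work surface, if the arm or the gripper's body presses on something with over 40 N, if the wrist force passes 120 N, or if a joint passes its speed limit or range.

## Working session

There is one attempt and no reset: what is moved stays moved. The work goes in short steps, Python scripts to look and compute and a shell command to move; the robot and the scene stay as the last step left them, time stands still between calls to the robot, and variables do not carry over. Pictures are saved under pics/ and viewed, at most 10 in all, crops included, and the job is handed in when it is done.

```bash
ls; mkdir -p pics
cat > h.py <<'E'
import numpy as np, cv2
from scipy.spatial.transform import Rotation as R
from workcell import bot, vision, workorder
def w_from_px(p,u,v,z=None):
    K=p["K"]; Rm=cv2.Rodrigues(np.array(p["rvec"],float))[0]; t=np.array(p["tvec"],float).ravel()
    if z is None: z=p["z_map"][int(round(v)),int(round(u))]
    c=np.array([(u-K[0][2])/K[0][0]*z,(v-K[1][2])/K[1][1]*z,z])
    return Rm.T@(c-t)
def cloud(p):
    K=np.array(p["K"]); Rm=cv2.Rodrigues(np.array(p["rvec"],float))[0]; t=np.array(p["tvec"],float).ravel()
    v,u=np.mgrid[0:384,0:512]; z=p["z_map"]
    c=np.stack([(u-K[0,2])/K[0,0]*z,(v-K[1,2])/K[1,1]*z,z],-1)
    return (c-t)@Rm
E
python3 - <<'E'
from h import *
o=bot.get_obs(); print(o["clock"],o["eef_pos"],o["tool_rot"],o["grip_width"])
ims=[]
for n in ("scene","top"):
    p=vision.camera(n); ims.append(p["image"]); np.save(f"{n}.npy",p,allow_pickle=True)
    print(n,np.array(p["K"]).round(0).tolist(),p["tvec"])
    for q in ("sign_center","sign","crossbar","grip","mast_base"):
        print(q,[(np.round(d["position"]).tolist(),round(d["score"],2)) for d in vision.place_of(p,q)][:5])
cv2.imwrite("pics/a.png",cv2.resize(np.vstack(ims),(800,1200))[:600]); cv2.imwrite("pics/b.png",cv2.resize(ims[1],(800,600)))
E
```

```text
pics
0.0 [ 0.18928875 -0.46209853  0.23041171] [ 9.81168685e-01  1.93149996e-01 -2.05034869e-04 -1.02397021e-03] 0.08547634746004501
scene [[489.0, 0.0, 259.0], [0.0, 489.0, 195.0], [0.0, 0.0, 1.0]] [ 0.22655014 -0.28900787  1.680766  ]
sign_center [([348.0, 208.0], 0.84), ([301.0, 218.0], 0.83), ([342.0, 245.0], 0.7), ([314.0, 192.0], 0.57)]
sign [([311.0, 203.0], 0.97), ([345.0, 221.0], 0.82), ([340.0, 257.0], 0.78), ([302.0, 232.0], 0.73)]
crossbar [([144.0, 131.0], 0.66)]
grip [([158.0, 144.0], 0.53)]
mast_base [([165.0, 185.0], 0.57)]
top [[486.0, 0.0, 250.0], [0.0, 486.0, 190.0], [0.0, 0.0, 1.0]] [0.06998412 0.5676006  1.37283908]
sign_center [([172.0, 201.0], 0.96), ([188.0, 239.0], 0.78), ([216.0, 206.0], 0.67), ([224.0, 241.0], 0.65)]
sign [([230.0, 246.0], 0.76), ([174.0, 203.0], 0.74), ([185.0, 238.0], 0.62), ([219.0, 210.0], 0.61)]
crossbar [([398.0, 198.0], 0.65)]
grip [([363.0, 182.0], 0.79)]
mast_base [([355.0, 196.0], 0.94)]
```

View pics/a.png

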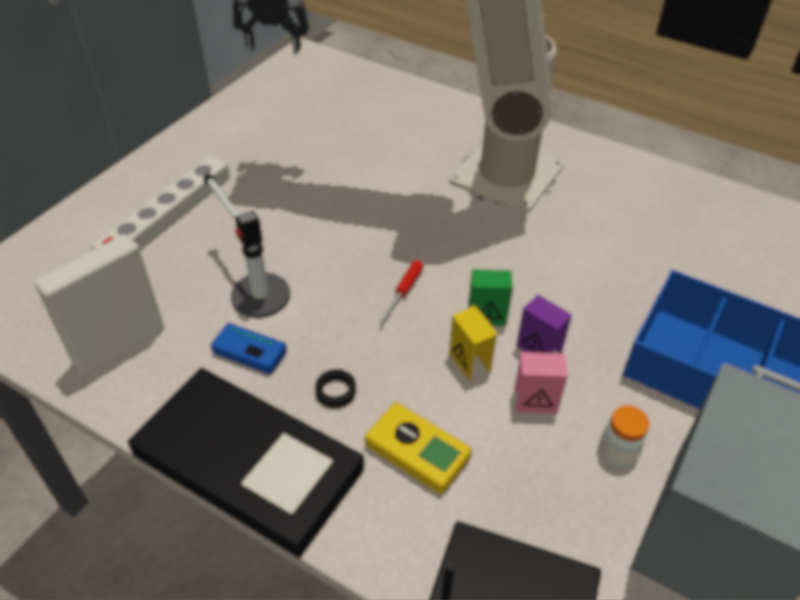

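View pics/b.png

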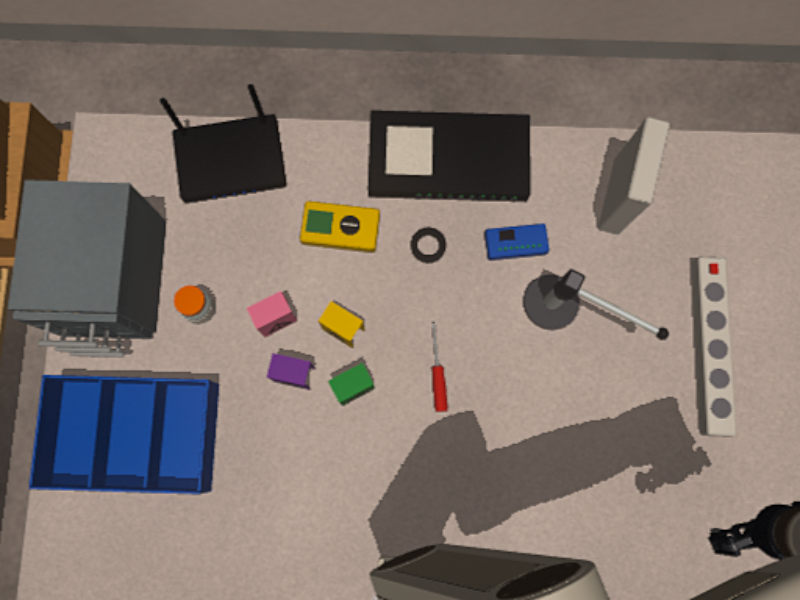

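The candidates in the top view (512 px scale) are yellow (219,206), pink (172,201), purple (188,239), green (224,241) and the flat yellow multimeter (218,145). The tall yellow U at (219,206), scene (301,218), is the sign. The mast is at about (355,195), with its arm running to the end ball at (424,213).

Run:
```python
from h import *
P={n:np.load(f"{n}.npy",allow_pickle=True).item() for n in("scene","top")}
for n,p in P.items():
    X=cloud(p); hsv=cv2.cvtColor(p["image"],cv2.COLOR_BGR2HSV)
    m=(hsv[...,0]>18)&(hsv[...,0]<32)&(hsv[...,1]>150)&(hsv[...,2]>90)&(p["z_map"]>0)
    c,l,s,_=cv2.connectedComponentsWithStats(m.astype(np.uint8))
    for i in range(1,c):
        if s[i,4]<60: continue
        Y=X[l==i]; zt=np.percentile(Y[:,2],97)
        T=Y[Y[:,2]>zt-.008]
        r=cv2.minAreaRect((T[:,:2]*1000).astype(np.float32))
        print(n,"yellow",s[i,:5],"z",Y[:,2].min().round(3),zt.round(4),"top rect",np.round(r[0],1),np.round(r[1],1),round(r[2],1))
    # mast region
    b=(np.abs(X[...,0]-.53)<.2)&(X[...,1]<-.08)&(X[...,1]>-.45)&(X[...,2]>.12)&(X[...,2]<.22)&(p["z_map"]>0)
    Y=X[b]; print(n,"mast pts",len(Y))
    v,u=np.where(b)
    for k in range(0,len(Y),max(1,len(Y)//40)): print(u[k],v[k],(Y[k]*1000).round(),end=";")
    red=((hsv[...,0]<8)|(hsv[...,0]>172))&(hsv[...,1]>150)&b
    print("\nred",(X[red]*1000).round().tolist()[:12])
# triangulate network points
def ray(p,u,v):
    a=w_from_px(p,u,v,.5);b=w_from_px(p,u,v,1.);d=b-a;return a,d/np.linalg.norm(d)
for nm,a,b in(("cross",(144,131),(398,198)),("grip",(158,144),(363,182)),("sign_c",(301,218),(216,206)),("ball",(133.5,115),(424,213))):
    p1,d1=ray(P["scene"],*a);p2,d2=ray(P["top"],*b)
    s=np.linalg.lstsq(np.c_[d1,-d2],p2-p1,rcond=None)[0]; q1=p1+s[0]*d1;q2=p2+s[1]*d2
    print(nm,((q1+q2)/2).round(4),"gap",np.linalg.norm(q1-q2).round(4))
t=P["top"]["image"]; cv2.imwrite("pics/c.png",np.hstack([cv2.resize(t[150:260,150:270],(400,400)),cv2.resize(P["scene"]["image"][90:210,110:230],(400,400))]))
```

```text
scene yellow [289 195  29  47 806] z -0.0 0.1029 top rect [515.8 176.6] [73.6 46.7] 60.4
scene yellow [ 234  258   67   58 1595] z 0.01 0.0381 top rect [719.2 193.1] [145.7  83.7] 84.7
scene mast pts 579
132 111 [ 501. -389.  164.];136 113 [ 494. -383.  155.];136 115 [ 501. -376.  156.];136 117 [ 508. -370.  156.];135 120 [ 521. -362.  157.];140 122 [ 519. -346.  155.];140 125 [ 529. -337.  155.];141 128 [ 537. -327.  154.];146 130 [ 540. -306.  158.];147 133 [ 546. -297.  156.];159 135 [ 571. -228.  198.];160 136 [ 572. -224.  196.];158 137 [ 577. -227.  195.];156 138 [ 581. -231.  193.];154 139 [ 587. -232.  193.];152 140 [ 593. -234.  193.];150 141 [ 593. -242.  187.];164 141 [ 576. -208.  190.];162 142 [ 581. -212.  188.];160 143 [ 591. -209.  193.];158 144 [ 589. -219.  184.];156 145 [ 600. -216.  190.];154 146 [ 601. -223.  184.];151 147 [ 598. -237.  172.];165 147 [ 577. -208.  170.];162 148 [ 587. -209.  173.];159 149 [ 592. -216.  170.];154 150 [ 602. -225.  170.];78 151 [ 730. -358.  200.];161 151 [ 587. -215.  160.];156 152 [ 601. -220.  164.];152 153 [ 591. -246.  141.];1
[... 1391 characters left out ...]
6 [ 558. -225.  194.];366 187 [ 557. -224.  186.];363 188 [ 558. -220.  170.];360 189 [ 559. -217.  148.];359 190 [ 562. -219.  124.];361 191 [ 558. -224.  128.];382 192 [ 550. -274.  160.];385 194 [ 545. -282.  160.];388 196 [ 540. -290.  159.];392 198 [ 535. -302.  156.];395 200 [ 529. -307.  163.];400 202 [ 524. -321.  162.];405 204 [ 518. -334.  165.];410 206 [ 514. -348.  161.];413 208 [ 509. -357.  159.];416 210 [ 504. -365.  158.];423 211 [ 500. -381.  166.];422 213 [ 495. -379.  163.];424 215 [ 490. -386.  159.];
red []
cross [ 0.5368 -0.3196  0.1471] gap 0.0027
grip [ 0.5771 -0.2245  0.1708] gap 0.0104
sign_c [0.5165 0.1799 0.0614] gap 0.009
ball [ 0.4977 -0.3902  0.1477] gap 0.0003
```

View pics/c.png

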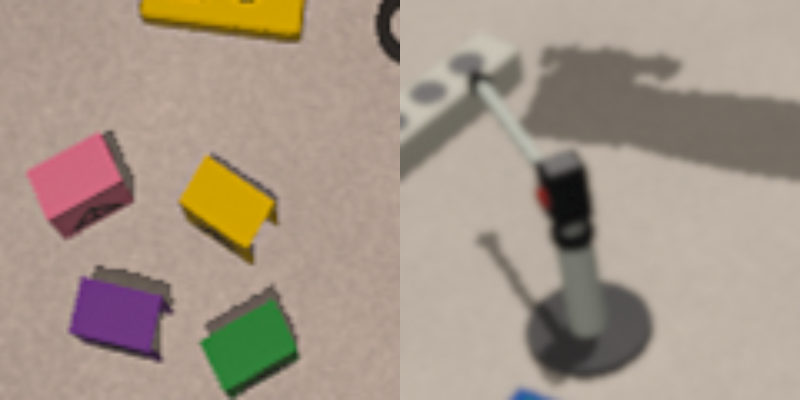

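The crop confirms the yellow U at (513,177) mm, its ridge at 60° with the top near 0.10. The crossbar lies at about 63° around (534,-314), with the button on the grip's far (+x) face. Now I'll go above the sign, turning the tool as I go.

```bash
python3 -m creep '[[[0,0,0],[0,0,-0.165]],[[0,0,0],[0,0,-0.165]],[[0,0,0],[0,0,-0.165]],[[0,0,0],[0,0,-0.165]],[[55,-3,0],[0,0,0]],[[55,-3,0],[0,0,0]],[[55,-3,0],[0,0,0]],[[55,-3,0],[0,0,0]],[[55,-3,0],[0,0,0]],[[55,-3,0],[0,0,0]],[[55,-3,0],[0,0,0]],[[55,-3,0],[0,0,0]]]' 72
python3 -m creep '[[[55,-3,0],[0,0,0]],[[55,-3,0],[0,0,0]],[[55,-3,0],[0,0,0]],[[55,-3,0],[0,0,0]],[[30,-2,0],[0,0,0]],[[0,0,0],[0,0,0]],[[0,0,0],[0,0,0]]]'
cat >> h.py <<'E'
def wrist(o,p):
    """world cloud from fisheye depth (z along optical axis)"""
    K=np.array(p["K"]); T=np.array(p["tool_from_camera"]); v,u=np.mgrid[0:384,0:512]
    x=(u-K[0,2])/K[0,0]; y=(v-K[1,2])/K[1,1]; th=np.hypot(x,y); s=np.where(th>1e-6,np.tan(np.minimum(th,1.5))/np.maximum(th,1e-6),1)
    z=p["z_map"]; c=np.stack([x*s*z,y*s*z,z],-1)
    t=c@T[:3,:3].T+T[:3,3]
    return t, t@R.from_quat(o["tool_rot"]).as_matrix().T+o["eef_pos"]
E
python3 - <<'E'
from h import *
o=bot.get_obs(); p=vision.camera("wrist"); t,X=wrist(o,p)
print(o["clock"],o["eef_pos"],R.from_quat(o["tool_rot"]).as_matrix().round(3).tolist(),o["joint_pos"].round(2) if hasattr(o["joint_pos"],"round") else o["joint_pos"])
print(np.array(p["K"]).round(1).tolist(),np.array(p["tool_from_camera"]).round(3).tolist())
hsv=cv2.cvtColor(p["image"],cv2.COLOR_BGR2HSV)
m=(hsv[...,0]>18)&(hsv[...,0]<32)&(hsv[...,1]>150)&(hsv[...,2]>60)&(p["z_map"]>0)
c,l,s,_=cv2.connectedComponentsWithStats(m.astype(np.uint8))
for i in range(1,c):
    if s[i,4]<100: continue
    Y=X[l==i]; zt=np.percentile(Y[:,2],95); k=(l==i)&(X[...,2]>zt-.008)
    r=cv2.minAreaRect((X[k][:,:2]*1000).astype(np.float32)); rt=cv2.minAreaRect((t[k][:,:2]*1000).astype(np.float32))
    print(s[i],zt.round(4),np.round(r[0],1),np.round(r[1],1),round(r[2],1),"tool",np.round(rt[0],1),np.round(rt[1],1),round(rt[2],1))
cv2.imwrite("pics/d.png",p["image"])
E
```

```text
clock: 2.1
eef_pos: [0.3889, -0.0677, 0.2317]
tool_rot: [0.866, 0.501, 0.0, 0.001]
ft_force: [0.8, -0.3, 0.4]
grip_width: 0.072
grasp_force: 0.0
clock: 2.98
eef_pos: [0.5002, 0.1539, 0.2311]
tool_rot: [0.866, 0.501, -0.001, 0.0]
ft_force: [-0.8, -1.5, -0.7]
grip_width: 0.0721
grasp_force: 0.0
2.975 [0.50016414 0.15388037 0.23110143] [[0.499, 0.867, -0.001], [0.867, -0.499, -0.001], [-0.001, -0.0, -1.0]] [ 0.3   0.29  0.07  1.35 -0.    2.39]
[[297.3, 0.0, 249.6], [0.0, 297.3, 187.6], [0.0, 0.0, 1.0]] [[0.001, -0.958, -0.287, 0.073], [1.0, 0.0, 0.002, -0.0], [-0.002, -0.287, 0.958, -0.142], [0.0, 0.0, 0.0, 1.0]]
[ 331    0   99  120 5474] 0.0348 [712.9 192.3] [147.5  83.1] 84.9 tool [139.6 165.3] [ 83.1 147.6] 65.2
[ 225  112   47   75 3320] 0.1002 [512.5 177.6] [68.9 42.7] 60.0 tool [26.8 -1.1] [68.9 42.7] 0.1
```

View pics/d.png

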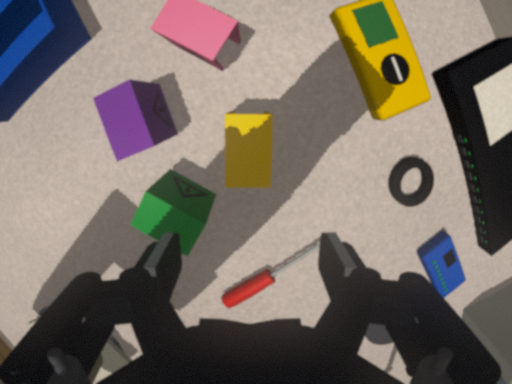

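The wrist view shows the yellow ridge at (248,150), exactly aligned, with offsets of +27 mm in tool x and -1 mm in tool y and the ridge at z 0.100. Green sits clear to the left. Next: descend, pinch and lift.

```bash
python3 -m creep '[[[27,-1,0],[0,0,0]],[[0,0,45],[0,0,0]],[[0,0,45],[0,0,0]],[[0,0,45],[0,0,0]],[[0,0,30],[0,0,0]],[[0,0,0],[0,0,0]],[[0,0,0],[0,0,0]]]' 62
python3 -m creep '[[[0,0,0],[0,0,0]],[[0,0,0],[0,0,0]],[[0,0,0],[0,0,0]],[[0,0,0],[0,0,0]],[[0,0,0],[0,0,0]],[[0,0,0],[0,0,0]]]' 20
```

```text
clock: 3.9
eef_pos: [0.5142, 0.1779, 0.0679]
tool_rot: [0.866, 0.5, 0.001, 0.0]
ft_force: [1.1, 1.2, -0.2]
grip_width: 0.0623
grasp_force: 0.0
clock: 4.65
eef_pos: [0.5145, 0.1788, 0.0686]
tool_rot: [0.866, 0.501, 0.002, 0.0]
ft_force: [-1.0, -1.1, 5.5]
grip_width: 0.0429
grasp_force: 61.1
```

```bash
python3 -m creep '[[[0,0,-25],[0,0,0]],[[0,0,-50],[0,0,0]],[[0,0,-50],[0,0,0]],[[0,0,-50],[0,0,0]],[[0,0,-50],[0,0,0]],[[0,0,0],[0,0,0]]]'
python3 -m creep '[[[-20,14,0],[0,0,0]],[[-40,25,0],[0,0,0]],[[-46,29,0],[0,0,0]],[[-46,29,0],[0,0,0]],[[-46,29,0],[0,0,0]],[[-46,29,0],[0,0,0]],[[-46,29,0],[0,0,0]],[[-46,29,0],[0,0,0]],[[-46,29,0],[0,0,0]],[[-20,12,0],[0,0,0]],[[0,0,0],[0,0,0]],[[0,0,0],[0,0,0]]]'
python3 - <<'E'
from h import *
o=bot.get_obs(); print(o["clock"],o["eef_pos"],o["tool_rot"],o["joint_pos"])
p=vision.camera("wrist"); t,X=wrist(o,p); np.save("w.npy",p,allow_pickle=True)
ps=vision.camera("top"); pc=vision.camera("scene")
for n,q in(("top",ps),("scene",pc)):
    Y=cloud(q); hsv=cv2.cvtColor(q["image"],cv2.COLOR_BGR2HSV)
    m=(hsv[...,0]>18)&(hsv[...,0]<32)&(hsv[...,1]>150)&(Y[...,1]<-.1)
    Z=Y[m]; print(n,m.sum(),Z.min(0).round(3) if len(Z) else "",Z.max(0).round(3) if len(Z) else "")
im=p["image"]; cv2.imwrite("pics/e.png",np.hstack([cv2.resize(im,(400,300)),cv2.resize(pc["image"][60:240,80:320],(400,300))]))
b=(X[...,2]>.13)&(X[...,2]<.18)&(p["z_map"]>0); v,u=np.where(b); Y=X[b]*1000
for k in range(0,len(Y),max(1,len(Y)//30)): print(u[k],v[k],Y[k].round(),end=";")
E
```

```text
clock: 5.4
eef_pos: [0.5155, 0.1791, 0.297]
tool_rot: [0.866, 0.501, 0.005, 0.001]
ft_force: [-0.5, 0.4, -1.1]
grip_width: 0.043
grasp_force: 61.4
clock: 6.9
eef_pos: [0.5326, -0.296, 0.2904]
tool_rot: [0.866, 0.501, -0.0, -0.001]
ft_force: [0.0, 0.2, -2.2]
grip_width: 0.0433
grasp_force: 61.4
6.9 [ 0.53263392 -0.29603784  0.29044876] [ 8.65533721e-01  5.00849724e-01 -2.92725506e-04 -9.20394634e-04] [-5.07505206e-01  4.59674407e-01  4.71311297e-01  1.58431365e+00
  4.41845184e-04  1.58492603e+00]
top 364 [ 0.475 -0.314  0.227] [ 0.565 -0.255  0.429]
scene 459 [ 0.153 -0.663 -0.   ] [ 0.574 -0.257  0.356]
277 79 [ 599. -227.  169.];507 90 [ 862. -353.  156.];486 93 [ 827. -344.  150.];492 95 [ 814. -340.  174.];459 98 [ 782. -332.  149.];472 100 [ 777. -331.  179.];446 103 [ 749. -323.  167.];417 106 [ 732. -321.  133.];425 108 [ 730. -321.  153.];250 111 [ 565. -241.  153.];417 113 [ 726. -326.  137.];436 115 [ 726. -326.  176.];419 118 [ 725. -332.  139.];438 120 [ 724. -330.  180.];419 123 [ 723. -337.  139.];437 125 [ 724. -335.  176.];419 128 [ 722. -343.  137.];440 130 [ 723. -340.  179.];421 133 [ 721. -348.  140.];438 135 [ 721. -346.  174.];423 138 [ 720. -353.  142.];252 141 [ 552. -266.  154.];435 143 [ 719. -355.  166.];261 147 [ 557. -275.  156.];260 153 [ 553. -280.  156.];262 160 [ 551. -287.  155.];259 168 [ 545. -292.  157.];253 176 [ 536. -297.  152.];260 183 [ 539. -305.  158.];257 191 [ 532. -311.  157.];265 198 [ 536. -321.  156.];
```

View pics/e.png

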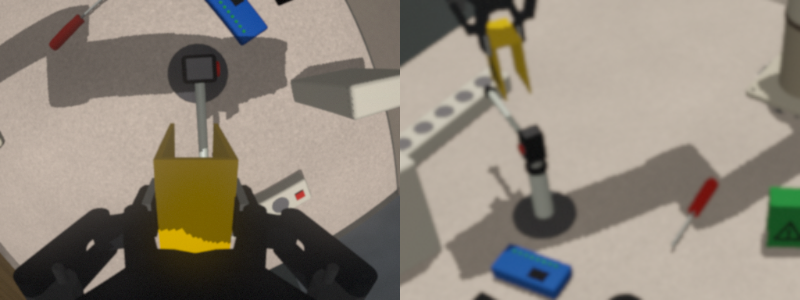

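The wrist view shows the sign held squarely, with the bar running below it to the grip at (200,68). I'll fit the bar line and the grip top in tool coordinates.

Run:
```python
from h import *
o=bot.get_obs(); p=np.load("w.npy",allow_pickle=True).item(); t,X=wrist(o,p); hsv=cv2.cvtColor(p["image"],cv2.COLOR_BGR2HSV)
top=np.load("top.npy",allow_pickle=True).item(); Xt=cloud(top); ht=cv2.cvtColor(top["image"],cv2.COLOR_BGR2HSV)
for n,Y,h,z in(("wrist",X,hsv,p["z_map"]),("top",Xt,ht,top["z_map"])):
    b=(z>0)&(Y[...,2]>.14)&(Y[...,2]<.17)&(Y[...,0]>.48)&(Y[...,0]<.58)&(Y[...,1]<-.245)&(Y[...,1]>-.375)&(h[...,1]<70)
    B=Y[b]*1000; vx,vy,x0,y0=cv2.fitLine(B[:,:2].astype(np.float32),cv2.DIST_HUBER,0,.01,.01).ravel()
    a=np.degrees(np.arctan2(vy,vx))%180; print(n,len(B),"bar ang",a.round(1),"pt",x0.round(1),y0.round(1),"ztop",np.percentile(B[:,2],[50,90]).round(1))
    g=(z>0)&(Y[...,2]>.183)&(Y[...,2]<.205)&(abs(Y[...,0]-.575)<.04)&(abs(Y[...,1]+.225)<.04)
    G=Y[g]*1000; r=cv2.minAreaRect(G[:,:2].astype(np.float32)); print(" grip top",len(G),np.round(r[0],1),np.round(r[1],1),round(r[2],1),np.median(G[:,2]).round(1),G[:,:2].mean(0).round(1))
    e=o["eef_pos"][:2]*1000 if n else 0
    Rm=R.from_quat(o["tool_rot"]).as_matrix()
    nrm=np.array([vy,-vx]); off=nrm@(np.array([x0,y0])-e); d=np.r_[nrm*off,0]; print(" shift to bar (tool)",(Rm.T@d).round(1))
    Rl=np.array([np.cos(np.radians(a)),np.sin(np.radians(a))]); print(" grip along bar from tcp",Rl@(np.array(r[0])-e))
y=(hsv[...,0]>18)&(hsv[...,0]<34)&(hsv[...,1]>120)&(p["z_map"]>0)&(t[...,2]<.2)
T=t[y]*1000; print("sign tool",T.min(0).round(),T.max(0).round()); k=T[:,2]<T[:,2].min()+12; r=cv2.minAreaRect(T[k][:,:2].astype(np.float32)); print(np.round(r[0],1),np.round(r[1],1),r[2])
```

```text
wrist 1094 bar ang 63.3 pt 550.5 -281.6 ztop [157.1 158.4]
 grip top 1568 [ 578.7 -224.8] [29.6 35.9] 64.4 193.8 [ 578.4 -224.9]
 shift to bar (tool) [ 0.5  9.3 -0. ]
 grip along bar from tcp 83.67020985075679
top 239 bar ang 63.5 pt 531.7 -309.8 ztop [158.1 162.2]
 grip top 156 [ 576.4 -223.8] [30.5 36.8] 62.0 194.4 [ 574.8 -222.9]
 shift to bar (tool) [ 0.3  5.2 -0. ]
 grip along bar from tcp 83.53470089512048
sign tool [ -30.  -23. -101.] [34. 26. 64.]
[15.3 -1.5] [10.2 28.2] 1.7295976877212524
```

```bash
python3 -m creep '[[[0,0,0],[0,0,-0.058]],[[-15,9,0],[0,0,0]],[[0,0,15],[0,0,0]],[[0,0,0],[0,0,0]],[[0,0,0],[0,0,0]]]'
python3 - <<'E'
from h import *
o=bot.get_obs(); p=vision.camera("wrist"); t,X=wrist(o,p); hsv=cv2.cvtColor(p["image"],cv2.COLOR_BGR2HSV); print(o["eef_pos"])
Y=X;z=p["z_map"]
b=(z>0)&(Y[...,2]>.14)&(Y[...,2]<.17)&(Y[...,0]>.48)&(Y[...,0]<.58)&(Y[...,1]<-.245)&(Y[...,1]>-.375)&(hsv[...,1]<70)
B=t[b]*1000; print("bar in tool",len(B),cv2.fitLine(B[:,:2].astype(np.float32),cv2.DIST_HUBER,0,.01,.01).ravel().round(3))
y=(hsv[...,0]>18)&(hsv[...,0]<34)&(hsv[...,1]>120)&(z>0)&(t[...,2]<.1)
T=t[y]*1000
for zz in(-20,0,20,40,60):
    k=abs(T[:,2]-zz)<6; print(zz,k.sum(),T[k].min(0).round(1) if k.any() else "",T[k].max(0).round(1) if k.any() else "")
E
```

```text
clock: 7.68
eef_pos: [0.5344, -0.3146, 0.2766]
tool_rot: [0.851, 0.525, 0.0, 0.0]
ft_force: [1.1, -0.7, -1.5]
grip_width: 0.0435
grasp_force: 61.3
[ 0.534412   -0.31458513  0.27664861]
bar in tool 1419 [ 1.0000e+00 -1.0000e-03  3.1253e+01 -4.0600e-01]
-20 165 [ 10.6 -21.3 -26. ] [ 33.5  23.3 -14. ]
0 179 [ 22.9 -21.3  -5.9] [33.4 21.   6. ]
20 184 [ 15.  -21.4  14. ] [33.4 20.4 26. ]
40 165 [  8.2 -21.7  34. ] [33.1 20.1 46. ]
60 76 [  3.6 -21.4  54. ] [33.  19.8 64.3]
```

```bash
python3 -m creep '[[[0,0,30],[0,0,0]],[[0,0,40],[0,0,0]],[[0,0,40],[0,0,0]],[[0,0,25],[0,0,0]],[[0,0,7],[0,0,0]],[[0,0,3],[0,0,0]],[[0,0,0],[0,0,0]],[[0,0,0],[0,0,0]]]'
```

```text
clock: 8.72
eef_pos: [0.535, -0.3147, 0.1327]
tool_rot: [0.851, 0.526, 0.001, 0.001]
ft_force: [-0.7, -0.3, -1.2]
grip_width: 0.0433
grasp_force: 61.3
```

```bash
python3 -m creep '[[[0,0,2],[0,0,0]],[[0,0,0],[0,0,0]],[[0,0,0],[0,0,0]]]'
python3 -m creep '[[[0,0,0],[0,0,0]],[[0,0,0],[0,0,0]],[[0,0,0],[0,0,0]],[[0,0,0],[0,0,0]],[[0,0,0],[0,0,0]],[[0,0,0],[0,0,0]]]' 66
```

```text
clock: 9.1
eef_pos: [0.5349, -0.3146, 0.1303]
tool_rot: [0.851, 0.526, 0.0, 0.001]
ft_force: [-0.6, -0.4, 4.0]
grip_width: 0.0437
grasp_force: 61.6
clock: 9.85
eef_pos: [0.5343, -0.3143, 0.1293]
tool_rot: [0.851, 0.526, -0.0, 0.0]
ft_force: [-0.5, 0.0, -0.2]
grip_width: 0.066
grasp_force: 0.0
```

```bash
python3 -m creep '[[[0,0,-15],[0,0,0]],[[0,0,-25],[0,0,0]],[[0,0,-40],[0,0,0]],[[0,0,-40],[0,0,0]],[[0,0,0],[0,0,0]],[[0,0,0],[0,0,0]],[[0,0,0],[0,0,0]]]'
cat > chk.py <<'E'
from h import *
import sys
o=bot.get_obs(); p=vision.camera("wrist"); t,X=wrist(o,p); hsv=cv2.cvtColor(p["image"],cv2.COLOR_BGR2HSV); z=p["z_map"]
print(o["clock"],o["eef_pos"])
y=(hsv[...,0]>18)&(hsv[...,0]<34)&(hsv[...,1]>120)&(z>0)&(abs(X[...,0]-.534)<.08)&(abs(X[...,1]+.314)<.08)&(X[...,2]>.03)
S=X[y]*1000; zt=np.percentile(S[:,2],95); r=cv2.minAreaRect(S[S[:,2]>zt-10][:,:2].astype(np.float32)); print("sign top",zt,np.round(r[0],1),np.round(r[1],1),r[2])
g=(z>0)&(X[...,2]>.183)&(X[...,2]<.3)&(abs(X[...,0]-.578)<.035)&(abs(X[...,1]+.225)<.035)
r=cv2.minAreaRect((X[g][:,:2]*1000).astype(np.float32)); rt=cv2.minAreaRect((t[g][:,:2]*1000).astype(np.float32))
print("grip",g.sum(),np.round(r[0],1),np.round(r[1],1),r[2],np.median(X[g][:,2]),"tool",np.round(rt[0],1),np.round(rt[1],1),rt[2],np.median(t[g][:,2]))
pc=vision.camera("scene"); cv2.imwrite(sys.argv[1],np.hstack([cv2.resize(p["image"],(400,300)),cv2.resize(pc["image"][60:240,80:320],(400,300))]))
E
python3 chk.py pics/f.png
```

```text
clock: 10.72
eef_pos: [0.5337, -0.3139, 0.248]
tool_rot: [0.851, 0.526, -0.001, -0.001]
ft_force: [-0.1, -0.4, -1.0]
grip_width: 0.0663
grasp_force: 0.0
10.725 [ 0.53367409 -0.31387959  0.24802877]
sign top 162.22147883537463 [ 513.2 -305.9] [70.5 91.1] 63.07463836669922
grip 2326 [ 578.2 -225.1] [30.7 36. ] 63.553749084472656 0.19275619472011712 tool [99.3  0.2] [36.  30.7] 89.8637466430664 0.05528129250034393
```

View pics/f.png

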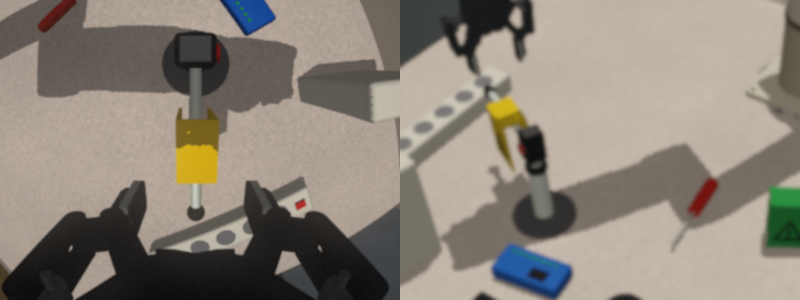

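The sign hangs astride the bar, ridge at about (197,150) in the left picture, top at z 0.162, and the mast is still down. Next: over to the grip and down.

```bash
python3 -m creep '[[[25,0,0],[0,0,0]],[[50,0,0],[0,0,0]],[[24,0,0],[0,0,0]],[[0,0,0],[0,0,0]],[[0,0,35],[0,0,0]],[[0,0,40],[0,0,0]],[[0,0,20],[0,0,0]],[[0,0,7],[0,0,0]],[[0,0,0],[0,0,0]],[[0,0,0],[0,0,0]]]'
```

```text
clock: 12.08
eef_pos: [0.5793, -0.2264, 0.1487]
tool_rot: [0.851, 0.525, 0.001, 0.001]
ft_force: [-0.1, 0.2, -0.9]
grip_width: 0.0663
grasp_force: 0.0
```

```bash
python3 -m creep '[[[0,0,3],[0,0,0]],[[0,0,0],[0,0,0]],[[0,0,0],[0,0,0]],[[0,0,0],[0,0,0]],[[0,0,0],[0,0,0]],[[0,0,0],[0,0,0]],[[0,0,0],[0,0,0]],[[0,0,0],[0,0,0]]]' 20
```

```text
clock: 13.08
eef_pos: [0.5779, -0.2254, 0.1454]
tool_rot: [0.851, 0.526, -0.0, -0.0]
ft_force: [-4.5, 1.9, 5.5]
grip_width: 0.0357
grasp_force: 62.2
```

```bash
python3 -m creep '[[[0,0,0],[0,0,0]],[[0,0,0],[0,0,0]],[[0,0,0],[0,0,0]],[[0,0,-4],[0,0,0]],[[0,0,-8],[0,0,0]],[[0,0,-10],[0,0,0]],[[0,0,-10],[0,0,0]],[[0,0,-10],[0,0,0]],[[0,0,-10],[0,0,0]],[[0,0,-10],[0,0,0]],[[0,0,-10],[0,0,0]],[[0,0,0],[0,0,0]]]'
python3 -m creep '[[[0,0,-8],[0,0,0]],[[0,0,-6],[0,0,0]],[[0,0,-3],[0,0,0]],[[0,0,0],[0,0,0]],[[0,0,0],[0,0,0]],[[0,0,0],[0,0,0]]]'
```

```text
clock: 14.58
eef_pos: [0.5779, -0.2254, 0.2179]
tool_rot: [0.851, 0.526, -0.0, -0.0]
ft_force: [-6.0, 3.0, -2.9]
grip_width: 0.0356
grasp_force: 61.7
clock: 15.32
eef_pos: [0.5779, -0.2254, 0.2345]
tool_rot: [0.851, 0.526, -0.0, -0.0]
ft_force: [-5.6, 2.0, -4.6]
grip_width: 0.0356
grasp_force: 61.7
```

```bash
python3 -m creep '[[[0,0,-1],[0,0,0]],[[0,0,0],[0,0,0]],[[0,0,0],[0,0,0]],[[0,0,0],[0,0,0]],[[0,0,0],[0,0,0]]]'; python3 chk.py pics/g.png
python3 - <<'E'
from h import *
for n in ("scene","top"):
    q=vision.camera(n); Y=cloud(q); h=cv2.cvtColor(q["image"],cv2.COLOR_BGR2HSV)
    m=(h[...,0]>18)&(h[...,0]<32)&(h[...,1]>150)&(abs(Y[...,0]-.534)<.08)&(abs(Y[...,1]+.314)<.08)&(Y[...,2]>.08)
    Z=Y[m]*1000; print(n,len(Z),np.percentile(Z,[2,50,97],axis=0).round() if len(Z) else "")
E
```

```text
clock: 15.95
eef_pos: [0.5779, -0.2254, 0.235]
tool_rot: [0.851, 0.526, -0.0, -0.001]
ft_force: [-6.3, 2.8, -5.3]
grip_width: 0.0353
grasp_force: 61.4
15.95 [ 0.57790188 -0.2253599   0.23503329]
sign top 165.4523590148364 [ 540.7 -338. ] [0. 0.] 0.0
grip 15065 [ 577.6 -223.2] [31.4 88.5] 64.86898803710938 0.2810126951119261 tool [ 1.8 -1.3] [88.5 31.4] 88.5496826171875 -0.0459818581406085
scene 119 [[ 540. -335.  176.]
 [ 563. -306.  249.]
 [ 602. -246.  305.]]
top 0
```

View pics/g.png

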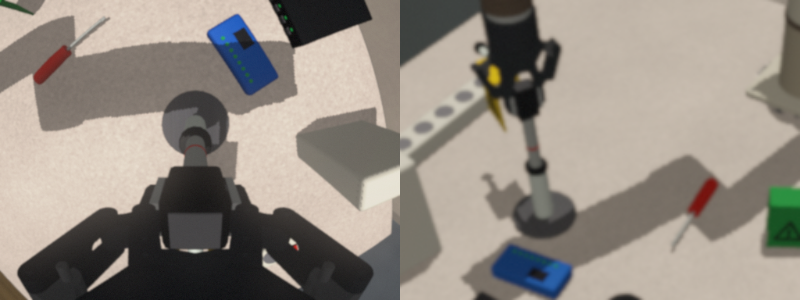

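The mast is up: the grip top is at 0.281, about 89 mm of extension, with the button flush at 35.3 mm finger opening. The sign hangs on the bar behind the gripper, at (490,90) in the scene half. Handing in.

```bash
python3 -c "
from workcell import workorder
print(workorder.job_done())"
```

```text
the job is handed in; nothing more can be done
None
```

The job is handed in: the sign hangs on the crossbar, and the mast is held about 89 mm up with the button squeezed in. The hand-in gave no verdict, and at full height the gripper hid most of the sign, so its final position there was not measured.

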